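Clip the parts caddy onto the rail by its snap hook

ROBOT

A 6-joint arm with a two-finger parallel gripper is mounted at the origin on a cart in front of the work surface, level with it; the furniture and walls round the work are solid. World frame = base frame: x ahead of the robot, y to its left, z up, the work surface at z = 0. Lengths are in m, angles in degrees, forces in N, time in s.
With the tool pointing down it reaches from about 0.4 to 0.825 m from the base axis. Payload 7 kg.
Tool frame: the origin (TCP) lies on the centre line of the jaws, within the pads' length; the fingertips stand 19 mm ahead of it and the grasp point (between the pads) is the TCP (r.tip_extent is the distance from the TCP to the fingertips, in m); z points along the fingers, y is the line along which they close (so a half turn about z gives the same grasp; the last joint's range is limited). The gripper opens to 88 mm and grips with 3 to 60 N. Pads are 19 mm wide; open, the fingers measure 130 mm over their backs; the gripper's body (78 mm by 193 mm) begins 47 mm behind the grasp point.
Start: joints at [92.71, 20.546, 0.682, 0, -70.136, -16.507], TCP at [0.161, 0.655, 0.215] pointing down, gripper open.
Joint ranges: [-176.03, 176.03], [-82.01, 121.73], [-58.28, 71.71], [-173.87, 95.51], [-174.79, -0.11], [-173.66, 173.66]. Speed limits (degrees/s): [136.94, 136.94, 172.46, 180, 180, 180].

INTERFACE

Orientations are given as [roll, pitch, yaw] about the fixed x, y, z axes, in that order (R = Rz(yaw) Ry(pitch) Rx(roll)).
In Python, from plant import r gives the robot as it stands. The module is installed in compiled form; this text tells all that it offers.
- The arm moves only by the tool jog_arm, never from a script. Its argument "deltas" is a list that holds one entry, the list of rows, each a list of 5 numbers: the opening, from -1 (shut) to 1 (fully open), then the shift along the world's x, y, z in cm, then the turn about the world's z in rad. In form: [[[claw, dx, dy, dz, turn], ...]]. A call has 1 to 8 rows; each row shifts and turns the commanded pose from where the row before left it; what a row does not reach is not made up. A row lasts 1/8 s, in which the tool goes at most 62.5 mm and 10.7 degrees, less where a joint would pass 70% of its speed; a pose out of reach is approached as far as the arm can. A call with a gripper value outside its range is refused whole. The fingers move at their own pace and stop on an object; "force" is the grip in N (left out, the last holds). Time passes only in rows, so rows that do not move let the fingers close. It gives the time, the measured TCP pose, the force, the opening and the grip force at its end, in the units of the state.
- r.get_state(): the state, without advancing time (a new reading comes with each control period).
- r.capture(name): name is "scene" or "side" or "wrist"; returns the picture (400x640x3 uint8, blue, green, red); there is no depth.
- r.camera_info(name): a dict with "fx", "fy", "cx", "cy" (pixels), "k1" (the pictures are not rectified: a ray, as slopes to the right and down, at radius r is drawn at 1 + k1 r^2 times it, then the intrinsics apply), "view" (4x4, takes a point from world to camera coordinates). Camera axes: x right, y up, looking along -z (the intrinsics and any distortion apply to the point x, -y, -z); pixel columns grow to the right and rows downward; lengths in m; the calibration is good to about 2 mm. A picture is of the moment at which its call begins: read the wrist's pose just before it. camera_info takes no time and is no camera call; for the wrist camera it gives the pose at the moment of the call.
- r.close_job(): hands the job in; it is judged then, once.
The state is a dict: "time_s": time; "joints": joint angles; "qd": joint speeds; "joint_torque": joint torques, N m; "tcp_pos": TCP position; "eef_rot": TCP orientation; "contact_force": force on the tool from outside, world axes, zero at the start; "moment": the same for the moment, N m; "gripper_width": finger opening in m; "gripper_force": force on a finger pad.
Only numpy, scipy, OpenCV 4.12 (cv2) and the standard library are available. Lean on these libraries where they do the work, as an engineer would, in place of code of your own. Each camera call takes 0.05 s, during which the arm holds its last target. There are 200 camera calls.

TASK

Hang the parts caddy on the rail by its snap hook: bring the hook over the bar and press it down firmly until the sprung wire gate has flicked shut beneath the bar and the bar is felt at the top of the hook, then give it a light tug upwards, far enough that the bar bears on the shut gate, to check that it holds. Let the caddy back down and let go so that it hangs still; do not press or pull harder than a hand would (about 20 N), and leave the other things on the bench where they are.

Things in the scene. Friction and masses are not known exactly. Their poses are not given: they have to be found in the camera images.
- caddy: Open aluminium tray, 84 (x) x 110 (y) x 35 mm, about 0.3 kg (varies), with a steel hook and black grip rising from its middle, 203 mm high in all; stands upright on the bench. Origin: centre of the underside, z up, x towards the hook's nose. The hook is a 10 mm bar bent in the x-z plane: spine up at x = -17 mm, half-round crown, nose down at x = +17 mm; throat 24 mm wide, open downwards
- grip (a point): middle of the black grip block on top of the caddy, 26 mm (x) x 22 mm (y) x 50 mm high, on the caddy's axis 181 mm above its underside; axes as the caddy's
- hook_seat (a point): where the bar's centre lies when home against the crown of the hook: on the caddy's axis, 135 mm above its underside; axes as the caddy's
- nose_tip (a point): lowest point of the hook's nose, which is bent outwards as a lead-in: 23 mm in x from the caddy's axis, 48 mm below hook_seat, 52 mm above the tray's rim. A bar comes in sideways through this space between nose and tray (from +x, towards the spine), then goes up the throat as the caddy is pressed down
- gate: the gate itself: a U of 4 mm steel wire; origin on its hinge at the spine, 30 mm below hook_seat and 12 mm behind it (-x)
- gate_hinge (a joint): angle of the sprung wire gate (24 mm long, 12 mm wide) across the throat, hinged on the spine 30 mm below hook_seat; 0 = shut, up to 1.45 rad as a bar coming up the throat swings it up (6 N or less). It flicks shut below the bar only when the bar is near the crown (last 3 mm or so). Shut, it stops the bar: the hook can rise about 22 mm before the gate catches
- rail: Grey stand fixed to the bench: level 10 mm round bar, 270 mm long, clamped between slotted posts (175 mm high, feet 110 mm long) at any height: its centre 145 to 167 mm above the bench, set anew each time and not measured; find it by feel. Origin: on the bench below the bar's middle; y along the bar, x square to it, away from the robot. The caddy's y goes along the bar, either way round
- battery: bystander: dark grey tool battery pack, 53 x 60 x 68 mm, standing near the caddy; origin at the centre of its underside
- small_tape: bystander: small roll of black tape lying flat, 52 mm across, 19 mm high; origin at the centre of its underside

How it is judged:
By the outcome, as a careful person would: the job done as asked, in the order asked, and still so for the second after the job is handed in, with the robot touching nothing.
It also fails if it takes over 59 s, if anything falls off the work surface, if the arm or the gripper's body presses on something with over 40 N, if the wrist force passes 120 N, or if a joint passes its speed limit or range.

## Working session

There is one attempt and no reset: what is moved stays moved. The work goes in short steps, Python scripts to look and compute and a tool call to move; the robot and the scene stay as the last step left them, time stands still between calls to the robot, and variables do not carry over. Pictures are saved under pics/ and viewed, at most 10 in all, crops included, and the job is handed in when it is done.

Besides the shell and the picture viewer there is one more tool, called by a JSON object that holds its "api" and its "payload", one argument or row to a line. jog_arm: Moves the arm, as the interface text tells. Its arguments: {"type":"object","properties":{"deltas":{"type":"array"},"force":{"type":"number"}},"required":["deltas"]}

```bash
mkdir -p pics
cat > h.py <<'E'
import numpy as np, cv2
from plant import r
def ray(info,u,v):
    x=(u-info['cx'])/info['fx'];y=(v-info['cy'])/info['fy']
    rd=np.hypot(x,y);q=rd
    for _ in range(20): q=rd/(1+info['k1']*q*q)
    s=q/rd if rd>0 else 1
    V=np.array(info['view']);R=V[:3,:3];t=V[:3,3]
    d=R.T@np.array([x*s,-y*s,-1.]);return -R.T@t,d/np.linalg.norm(d)
def onz(info,u,v,z):
    c,d=ray(info,u,v);return c+d*(z-c[2])/d[2]
def tri(a,b):
    (c,d),(e,f)=a,b
    s=np.linalg.lstsq(np.c_[d,-f],e-c,rcond=None)[0]
    p,q=c+d*s[0],e+f*s[1];return (p+q)/2,np.linalg.norm(p-q)
def proj(info,P):
    V=np.array(info['view']);p=V[:3,:3]@np.array(P)+V[:3,3]
    x,y=p[0]/-p[2],-p[1]/-p[2];k=1+info['k1']*(x*x+y*y)
    return info['fx']*x*k+info['cx'],info['fy']*y*k+info['cy']
E
python3 - <<'E'
from h import *
for n in('scene','side'):
    cv2.imwrite(f'pics/{n}0.png',r.capture(n)); i=r.camera_info(n); print(n,i['fx'],np.round(ray(i,320,200),3).tolist())
print(r.get_state())
E
```

```text
scene 386.04881045726785 [[0.167, -0.911, 0.557], [0.379, 0.828, -0.413]]
side 362.8939960705136 [[0.541, 0.714, 0.76], [0.01, -0.756, -0.655]]
{'time_s': 0.1, 'joints': array([ 9.27099874e+01,  2.05876621e+01,  6.39910409e-01, -1.79000563e-02,
       -7.01356344e+01, -1.65066831e+01]), 'qd': array([-0.01700864, -0.06859203,  0.11867459,  0.06564173, -0.12401168,
        0.03728043]), 'joint_torque': array([-2.86457587e-03, -5.84165239e+01,  2.93751079e+01,  7.01550007e+00,
        1.01460921e-02, -5.45529701e-05]), 'tcp_pos': array([0.16089272, 0.65508522, 0.21441888]), 'eef_rot': array([ 1.79915269e+02, -7.55984758e-03, -1.38027847e+01]), 'contact_force': array([-0.50990338,  0.82504307, -0.43609502]), 'moment': array([-0.09404104,  0.01273019, -0.01552003]), 'gripper_force': 0.0, 'gripper_width': 0.08756720772699483}
```

View pics/scene0.png

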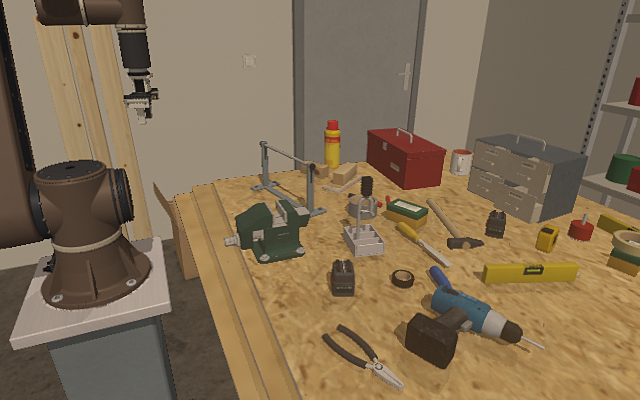

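View pics/side0.png

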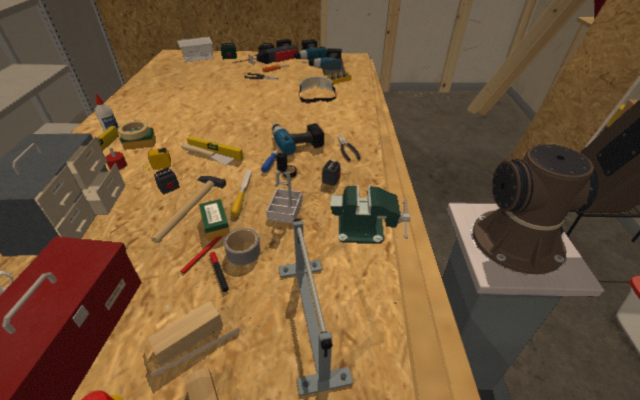

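Scene: rail bar runs from (265,147) to (311,167), caddy tray at (363,240) with its grip at (367,187), and the vise is close by at (270,230). Side: bar runs from (298,230) to (325,345), tray at (285,205), grip at (282,162). I'll zoom in on both.

Run:
```python
import cv2
a=cv2.imread('pics/scene0.png')[125:275,235:435];cv2.imwrite('pics/sc.png',cv2.resize(a,None,fx=4,fy=4,interpolation=cv2.INTER_CUBIC))
a=cv2.imread('pics/side0.png')[140:400,235:375];a=cv2.resize(a,None,fx=4,fy=4,interpolation=cv2.INTER_CUBIC)
import numpy as np
o=np.zeros((560,800,3),'uint8');o[:,:400]=cv2.resize(cv2.imread('pics/side0.png')[140:240,245:345],None,fx=4,fy=4)[:, :].repeat(1,0)[:560] if 0 else 0
t=cv2.resize(cv2.imread('pics/side0.png')[145:235,245:345],(400,360),interpolation=cv2.INTER_CUBIC);o[:360,:400]=t
t=cv2.resize(cv2.imread('pics/side0.png')[210:400,265:365],(295,560),interpolation=cv2.INTER_CUBIC);o[:560,400:695]=t
cv2.imwrite('pics/si.png',o)
```

```text
(no output)
```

View pics/sc.png

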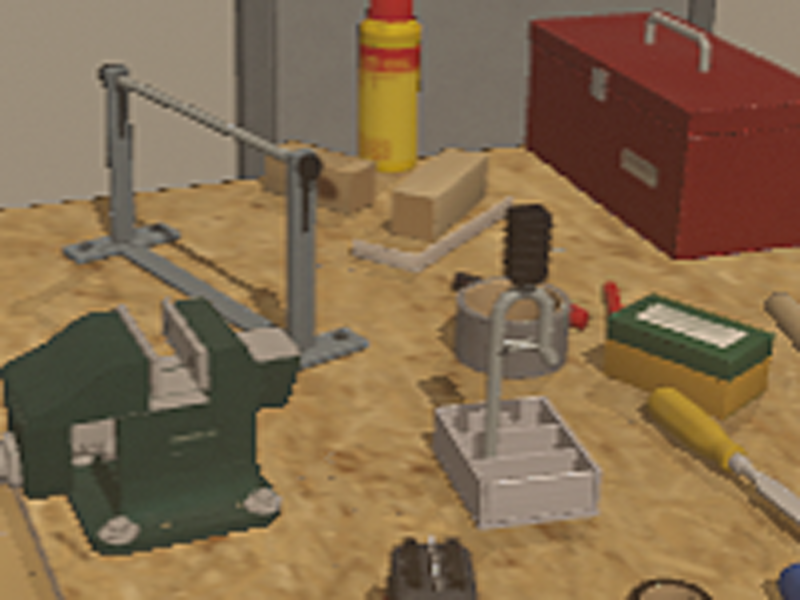

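View pics/si.png

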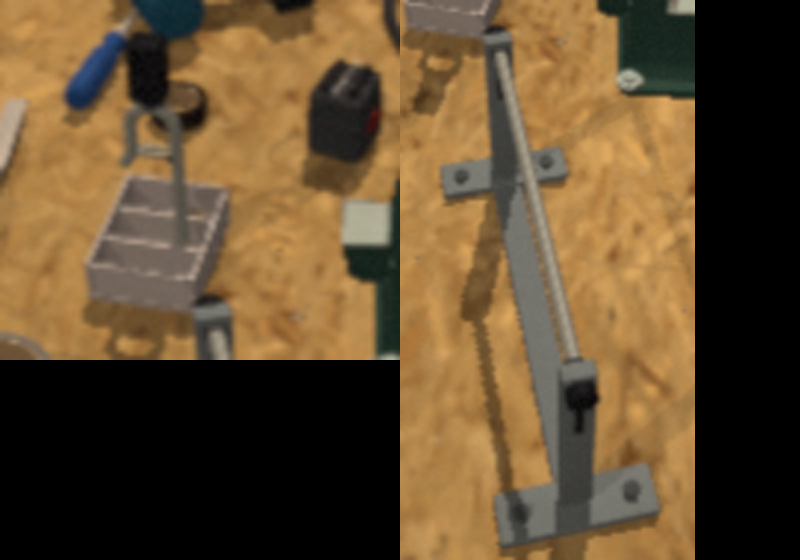

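Both zoomed crops are clear: hook nose points to image right in scene (away from the robot) and to image left in the side view. Next I'll triangulate the bar, grip and tray.

Run:
```python
from h import *
S,D=r.camera_info('scene'),r.camera_info('side')
np.set_printoptions(precision=4,suppress=True)
sc=lambda u,v:(235+u/4,125+v/4); sd=lambda u,v:(245+u/4,145+v/4); sr=lambda u,v:(265+(u-400)/2.95,210+v/2.947)
for n,a,b in [('gtop',(530,207),(147,38)),('gbot',(527,280),(150,103)),('spine base',(492,455),(182,245)),('crown',(520,290),(157,106))]:
    print(n,*tri(ray(S,*sc(*a)),ray(D,*sd(*b))))
for n,a,b in [('barfar',(122,82),(572,360)),('barnear',(290,153),(500,55)),('postfar',(112,68),(578,368)),('postnear',(303,152),(497,33))]:
    print(n,*tri(ray(S,*sc(*a)),ray(D,*sr(*b))))
# bar as planes
pS=[ray(S,*sc(*p)) for p in((122,82),(290,153))];pD=[ray(D,*sr(*p)) for p in((572,360),(500,55))]
n1=np.cross(pS[0][1],pS[1][1]);n2=np.cross(pD[0][1],pD[1][1]);d=np.cross(n1,n2);d/=np.linalg.norm(d)
p=np.linalg.solve([n1,n2,[0,1,0]],[n1@pS[0][0],n2@pD[0][0],.3]);print('bar dir',d,'at y=.3',p)
for nm,I,f,c in [('scene',S,sc,[(436,408),(480,485),(598,465),(548,400)]),('side',D,sd,[(90,265),(203,278),(228,190),(128,178)])]:
    q=np.array([onz(I,*f(*x),.035) for x in c]);print(nm,q[:,:2].tolist(),q.mean(0))
    for i in range(4):
        e=q[(i+1)%4]-q[i];print('  edge',np.hypot(*e[:2]),np.degrees(np.arctan2(e[1],e[0])))
print('feet side',[onz(D,*sr(*x),.006)[:2] for x in[(497,515),(655,480),(443,183),(565,165)]])
print('vise side',onz(D,372,190,.08),onz(D,398,205,.08),onz(D,333,205,.07))
print('batt',onz(S,343,293,0)[:2],'cup',onz(S,364,219,0)[:2])
```

```text
gtop [ 0.6597 -0.1194  0.2026] 0.004785300597987761
gbot [ 0.6616 -0.117   0.1497] 0.006844282800092786
spine base [ 0.6454 -0.1124  0.0189] 0.007808296100125765
crown [ 0.6563 -0.1192  0.1449] 0.004917091961217731
barfar [0.539  0.3802 0.1626] 0.0030007044801245333
barnear [0.5976 0.1309 0.1678] 0.0031836647458617687
postfar [0.5345 0.3913 0.1732] 0.0010588059314651035
postnear [0.6008 0.1129 0.1739] 0.0031158451829486665
bar dir [-0.2291  0.9732 -0.0211] at y=.3 [0.5567 0.3    0.1659]
scene [[0.6315143307204945, -0.061631171106398264], [0.6095093405850702, -0.1657829993638501], [0.6943457151538852, -0.17424020714913446], [0.7114457465273001, -0.08220937396663253]] [ 0.6617 -0.121   0.035 ]
  edge 0.10645103531779229 -101.92989237000029
  edge 0.08525687546176997 -5.692919566583037
  edge 0.09360601118110563 79.47404562440444
  edge 0.0825378317248364 165.5628157681466
side [[0.7054469474373786, -0.0679927315172768], [0.6213274028843971, -0.05610659914502558], [0.6087163652549512, -0.15675801779530119], [0.6884099341038736, -0.1696100697706172]] [ 0.656  -0.1126  0.035 ]
  edge 0.08495515239567113 171.9573228050571
  edge 0.1014383869469756 -97.1416120801476
  edge 0.08072323182240762 -9.161121161821042
  edge 0.10303564071242448 80.48239317406095
feet side [array([0.5861, 0.4065]), array([0.4785, 0.3804]), array([0.6513, 0.1305]), array([0.545 , 0.1079])]
vise side [ 0.3987 -0.1193  0.08  ] [ 0.3318 -0.0544  0.08  ] [ 0.5138 -0.0611  0.07  ]
batt [ 0.5146 -0.2847] cup [0.7456 0.0179]
```

Caddy is at about (0.659,-0.117) with yaw about -10°. The rail's middle is near (0.568,0.253) with yaw about +13°. I'll go above the caddy.

{"api": "jog_arm", "payload": {
  "deltas": [
    [[1,2.5,-3.5,3,0.01],[1,2.5,-3.5,3,0.01],[1,3.1,-4.8,1.5,0.01],[1,3.1,-4.8,1.5,0.01],[1,3.2,-5,1,0.01],[1,3.2,-5,0,0.01],[1,3.2,-5,0,0.01],[1,3.2,-5,0,0]]
  ]
}}

```text
time_s: 1.1
tcp_pos: [0.4015, 0.2877, 0.3153]
eef_rot: [-180.0, 0.0, -9.8]
contact_force: [1.0, 0.9, 1.0]
gripper_width: 0.0877
gripper_force: 0.0
```

{"api": "jog_arm", "payload": {
  "deltas": [
    [[1,3.2,-5,0,0],[1,3.2,-5,0,0],[1,3.2,-5,0,0],[1,3.2,-5,0,0],[1,3.2,-5,0,0],[1,3.2,-5,0,0],[1,3.2,-5,0,0],[1,3.2,-5,0,0]]
  ]
}}

```text
time_s: 2.1
tcp_pos: [0.6577, -0.1123, 0.3148]
eef_rot: [-180.0, 0.0, -9.8]
contact_force: [1.4, -0.1, 1.0]
gripper_width: 0.0875
gripper_force: 0.0
```

Run:
```python
from h import *
s=r.get_state();print(s['time_s'],s['tcp_pos'],s['eef_rot'],s['joints'])
i=r.camera_info('wrist');cv2.imwrite('pics/w1.png',r.capture('wrist'))
np.save('w1.npy',i,allow_pickle=True)
print(proj(i,[.659,-.117,.206]),proj(i,[.659,-.117,.035]))
```

```text
2.1 [ 0.657684   -0.11229479  0.31482242] [-1.79998614e+02  3.16582075e-02 -9.78674340e+00] [ 7.01071665e+00  1.74839564e+01  8.99846601e+00 -1.05911238e-02
 -8.15444166e+01  7.32040996e+01]
(np.float64(327.1540208354214), np.float64(192.74405645264216)) (np.float64(325.5341132960514), np.float64(164.19199143467108))
```

View pics/w1.png

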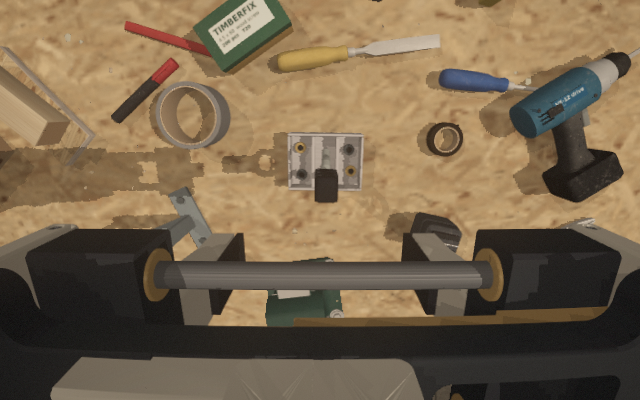

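Wrist view: tray rim corners are at (289,134), (363,134), (361,189) and (288,189). The black grip spans columns 315–338 and rows 168–202. I'll refine the pose from these.

Run:
```python
from h import *
np.set_printoptions(precision=4,suppress=True)
i=np.load('w1.npy',allow_pickle=True).item();im=cv2.imread('pics/w1.png')
g=(im.max(2)<60).astype('uint8');g[:150]=0;g[210:]=0;g[:,:300]=0;g[:,350:]=0
n,l,st,c=cv2.connectedComponentsWithStats(g);k=1+st[1:,4].argmax();print(st[k])
x,y,w,h,_=st[k]
for row in range(y,y+h,3):
    cs=np.where(l[row]==k)[0];print(row,cs.min(),cs.max(),end='; ')
print('\n-x top edge',onz(i,x+w/2,y+h,.203),'L',onz(i,x,y+h-8,.203),'R',onz(i,x+w,y+h-8,.203))
q=np.array([onz(i,*p,.035) for p in[(289,134),(363,134),(361,189),(288,189)]]);print(q[:,:2],q.mean(0))
print(ray(i,320,200))
```

```text
[315 169  23  33 584]
169 320 327; 172 316 334; 175 316 335; 178 315 337; 181 315 337; 184 315 336; 187 315 336; 190 315 336; 193 315 336; 196 315 336; 199 315 336; 
-x top edge [ 0.6494 -0.1148  0.203 ] L [ 0.659  -0.1054  0.203 ] R [ 0.6553 -0.1268  0.203 ]
[[ 0.7109 -0.0729]
 [ 0.6928 -0.1772]
 [ 0.6131 -0.163 ]
 [ 0.6318 -0.0553]] [ 0.6621 -0.1171  0.035 ]
(array([ 0.729 , -0.1249,  0.4848]), array([-0.2618,  0.0543, -0.9636]))
```

{"api": "jog_arm", "payload": {
  "deltas": [
    [[0.2,0.2,-0.2,-3,0],[0.2,0.2,-0.2,-3,0],[0.2,0,0,-3,0],[0.2,0,0,-2.4,0],[0.2,0,0,-1.5,0],[0.2,0,0,-0.5,0],[-1,0,0,0,0],[-1,0,0,0,0]]
  ],
  "force": 45
}}

```text
time_s: 3.15
tcp_pos: [0.6615, -0.1145, 0.1823]
eef_rot: [-180.0, -0.1, -9.8]
contact_force: [-0.8, -0.5, -0.1]
gripper_width: 0.038
gripper_force: 0.0
```

{"api": "jog_arm", "payload": {
  "deltas": [
    [[-1,0,0,0,0],[-1,0,0,0,0],[-1,0,0,0,0],[-1,0,0,0,0]]
  ]
}}

```text
time_s: 3.65
tcp_pos: [0.6613, -0.1148, 0.1819]
eef_rot: [180.0, -0.1, -9.8]
contact_force: [0.0, -1.1, 2.5]
gripper_width: 0.0216
gripper_force: 45.0
```

{"api": "jog_arm", "payload": {
  "deltas": [
    [[-1,0,0,1,0],[-1,0,0,2,0],[-1,0,0,3,0],[-1,0,0,3,0],[-1,0,0,3,0],[-1,0,0,3,0],[-1,0,0,2.5,0],[-1,0,0,1.5,0]]
  ]
}}

```text
time_s: 4.65
tcp_pos: [0.6608, -0.1142, 0.3722]
eef_rot: [-180.0, -0.0, -9.8]
contact_force: [-0.0, 0.2, -5.3]
gripper_width: 0.0214
gripper_force: 44.9
```

{"api": "jog_arm", "payload": {
  "deltas": [
    [[-1,-0.8,1.5,0,0.02],[-1,-1.2,2.5,0,0.04],[-1,-1.6,3.5,0,0.05],[-1,-1.6,3.5,0,0.05],[-1,-1.6,3.5,0,0.05],[-1,-1.6,3.5,0,0.05],[-1,-1.6,3.5,0,0.05],[-1,-1.6,3.5,0,0.05]]
  ]
}}

```text
time_s: 5.65
tcp_pos: [0.5431, 0.1369, 0.37]
eef_rot: [-180.0, 0.1, 11.0]
contact_force: [0.4, 0.7, -4.2]
gripper_width: 0.0215
gripper_force: 44.9
```

{"api": "jog_arm", "payload": {
  "deltas": [
    [[-1,-1.6,3.5,0,0.03],[-1,-1.6,3.5,0,0.01],[-1,-1,1.8,0,0],[-1,-0.6,0.8,0,0],[-1,0,0,0,0],[-1,0,0,0,0]]
  ]
}}

```text
time_s: 6.4
tcp_pos: [0.497, 0.2309, 0.3711]
eef_rot: [180.0, 0.0, 13.1]
contact_force: [0.3, -0.3, -3.8]
gripper_width: 0.0217
gripper_force: 44.9
```

Run:
```python
from h import *
s=r.get_state();print(s['time_s'],s['tcp_pos'],s['eef_rot'],s['contact_force'],s['moment'])
a=r.capture('scene');b=r.capture('side');cv2.imwrite('pics/sc2.png',a);cv2.imwrite('pics/si2.png',b)
o=np.zeros((600,800,3),'uint8')
o[:,:400]=cv2.resize(a[60:240,210:330],(400,600),interpolation=cv2.INTER_CUBIC)
o[:,400:]=cv2.resize(b[190:370,260:380],(400,600),interpolation=cv2.INTER_CUBIC)
cv2.imwrite('pics/c2.png',o)
```

```text
6.4 [0.49703877 0.23088106 0.37109131] [1.79982031e+02 1.94294661e-02 1.31136290e+01] [ 0.33651048 -0.25543299 -3.76559131] [-0.01015268  0.02338513  0.03217935]
```

View pics/c2.png

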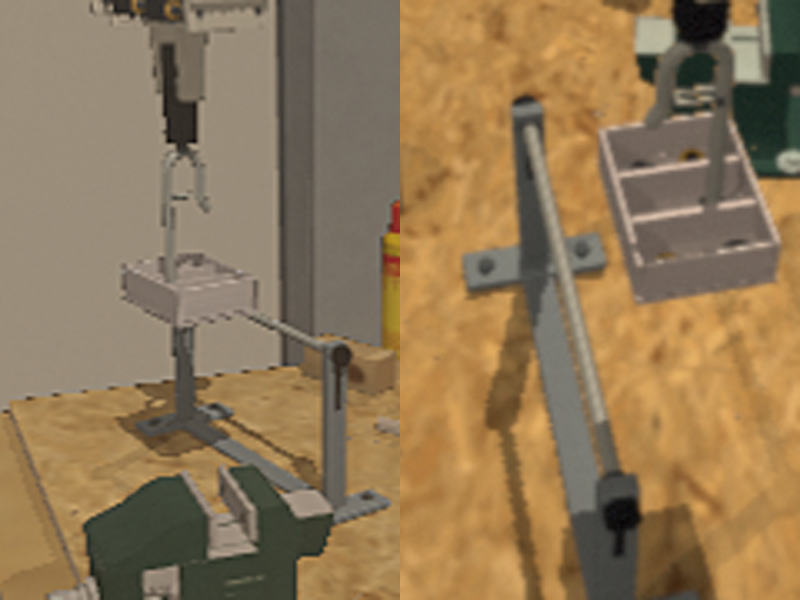

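{"api": "jog_arm", "payload": {
  "deltas": [
    [[-1,0,0,-1,0],[-1,0,0,-1.5,0],[-1,0,0,-2,0],[-1,0,0,-2,0],[-1,0,0,-1.5,0],[-1,0,0,-1,0],[-1,0,0,-0.3,0],[-1,0,0,0,0]]
  ]
}}

```text
time_s: 7.5
tcp_pos: [0.4972, 0.2316, 0.2785]
eef_rot: [-180.0, -0.0, 13.1]
contact_force: [-0.2, -0.4, -2.9]
gripper_width: 0.0215
gripper_force: 44.9
```

{"api": "jog_arm", "payload": {
  "deltas": [
    [[-1,0.8,0.2,0,0],[-1,0.8,0.2,0,0],[-1,0.8,0.2,0,0],[-1,0.8,0.2,0,0],[-1,0.8,0.2,0,0],[-1,0.6,0.1,0,0],[-1,0.5,0.1,0,0],[-1,0,0,0,0]]
  ]
}}

```text
time_s: 8.5
tcp_pos: [0.5482, 0.2435, 0.2781]
eef_rot: [180.0, 0.0, 13.1]
contact_force: [-0.7, -1.4, -4.5]
gripper_width: 0.0216
gripper_force: 44.9
```

Run:
```python
from h import *
s=r.get_state();print(s['time_s'],s['tcp_pos'],s['eef_rot'],s['contact_force'],s['moment'])
a=r.capture('scene');b=r.capture('side');cv2.imwrite('pics/sc3.png',a);cv2.imwrite('pics/si3.png',b)
o=np.zeros((600,800,3),'uint8')
o[:,:400]=cv2.resize(a[90:210,240:320],(400,600),interpolation=cv2.INTER_CUBIC)
o[:,400:]=cv2.resize(b[200:350,265:365],(400,600),interpolation=cv2.INTER_CUBIC)
cv2.imwrite('pics/c3.png',o)
```

```text
8.5 [0.54824407 0.24352459 0.2780941 ] [1.79993763e+02 1.08831283e-02 1.31178283e+01] [-0.6702341  -1.36567451 -4.4701824 ] [-0.05796001  0.07618063  0.00584162]
```

View pics/c3.png

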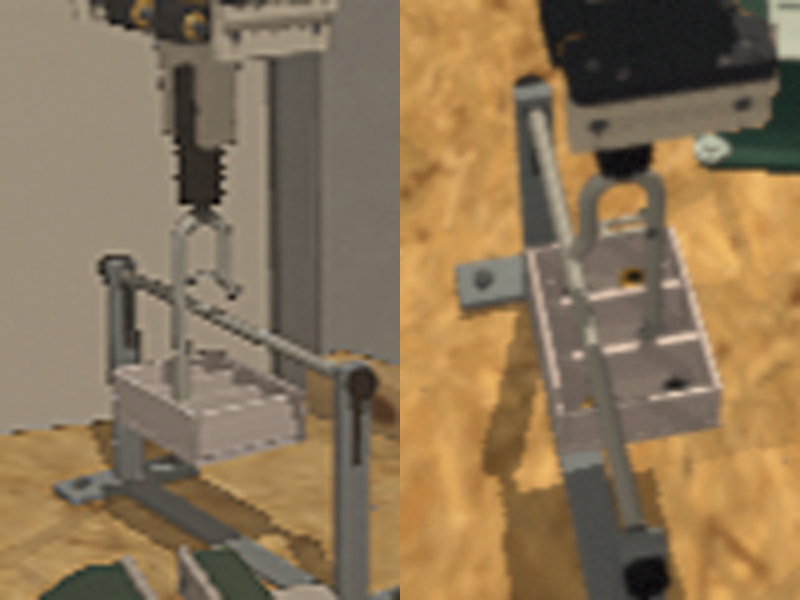

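The bar is below the nose and above the tray rim, with the hook clear. I'll advance gently until the spine touches.

{"api": "jog_arm", "payload": {
  "deltas": [
    [[-1,0.6,0.14,0,0],[-1,0.6,0.14,0,0],[-1,0.5,0.12,0,0],[-1,0.3,0.07,0,0],[-1,0.2,0.05,0,0],[-1,0,0,0,0]]
  ]
}}

```text
time_s: 9.35
tcp_pos: [0.5701, 0.2487, 0.2781]
eef_rot: [180.0, 0.0, 13.1]
contact_force: [-0.6, 0.1, -4.3]
gripper_width: 0.0214
gripper_force: 44.9
```

{"api": "jog_arm", "payload": {
  "deltas": [
    [[-1,0.1,0.02,0,0],[-1,0.1,0.02,0,0],[-1,0.1,0.02,0,0],[-1,0,0,0,0]]
  ]
}}

```text
time_s: 9.85
tcp_pos: [0.573, 0.2493, 0.2782]
eef_rot: [-180.0, 0.0, 13.1]
contact_force: [0.1, 0.3, -3.9]
gripper_width: 0.0216
gripper_force: 44.9
```

{"api": "jog_arm", "payload": {
  "deltas": [
    [[-1,0.1,0.02,0,0],[-1,0.1,0.02,0,0],[-1,0,0,0,0]]
  ]
}}

```text
time_s: 10.22
tcp_pos: [0.5751, 0.2497, 0.2782]
eef_rot: [180.0, 0.0, 13.1]
contact_force: [0.1, 0.3, -3.4]
gripper_width: 0.0214
gripper_force: 44.9
```

{"api": "jog_arm", "payload": {
  "deltas": [
    [[-1,0.1,0.02,0,0],[-1,0.1,0.02,0,0],[-1,0,0,0,0]]
  ]
}}

```text
time_s: 10.6
tcp_pos: [0.5771, 0.2501, 0.2782]
eef_rot: [180.0, 0.0, 13.1]
contact_force: [0.0, 1.1, -3.3]
gripper_width: 0.0214
gripper_force: 44.9
```

{"api": "jog_arm", "payload": {
  "deltas": [
    [[-1,0.1,0.02,0,0],[-1,0.1,0.03,0,0],[-1,0,0,0,0]]
  ]
}}

```text
time_s: 10.98
tcp_pos: [0.5789, 0.2505, 0.2782]
eef_rot: [180.0, 0.0, 13.1]
contact_force: [-0.4, 0.0, -4.4]
gripper_width: 0.0214
gripper_force: 44.9
```

{"api": "jog_arm", "payload": {
  "deltas": [
    [[-1,0.1,0.02,0,0],[-1,0.1,0.03,0,0],[-1,0,0,0,0]]
  ]
}}

```text
time_s: 11.35
tcp_pos: [0.5807, 0.2509, 0.278]
eef_rot: [180.0, 0.1, 13.1]
contact_force: [-1.4, -0.4, -3.5]
gripper_width: 0.0217
gripper_force: 44.9
```

{"api": "jog_arm", "payload": {
  "deltas": [
    [[-1,0.1,0.02,0,0],[-1,0.1,0.03,0,0],[-1,0,0,0,0]]
  ]
}}

```text
time_s: 11.72
tcp_pos: [0.5826, 0.2514, 0.2779]
eef_rot: [180.0, 0.1, 13.1]
contact_force: [-3.8, -0.6, -5.0]
gripper_width: 0.0211
gripper_force: 44.9
```

Run:
```python
from h import *
s=r.get_state();print(s['time_s'],s['tcp_pos'],s['eef_rot'],s['contact_force'],s['moment'])
```

```text
11.725 [0.58259542 0.25140459 0.27786641] [1.79982206e+02 7.09915227e-02 1.31267974e+01] [-3.7586629  -0.57489171 -5.0477241 ] [-4.31754759e-01  1.82514177e+00 -1.25056976e-03]
```

{"api": "jog_arm", "payload": {
  "deltas": [
    [[-1,-0.4,-0.1,0,0],[-1,-0.4,-0.1,0,0],[-1,-0.2,-0.04,0,0],[-1,0,0,0,0],[-1,0,0,-0.5,0],[-1,0,0,-0.5,0],[-1,0,0,-0.5,0],[-1,0,0,0,0]]
  ]
}}

```text
time_s: 12.72
tcp_pos: [0.5727, 0.249, 0.2625]
eef_rot: [180.0, 0.1, 13.1]
contact_force: [0.1, 0.1, -3.3]
gripper_width: 0.0212
gripper_force: 44.9
```

{"api": "jog_arm", "payload": {
  "deltas": [
    [[-1,0,0,-0.4,0],[-1,0,0,-0.4,0],[-1,0,0,-0.4,0],[-1,0,0,0,0]]
  ]
}}

```text
time_s: 13.22
tcp_pos: [0.5728, 0.2491, 0.2508]
eef_rot: [180.0, 0.0, 13.1]
contact_force: [-0.7, 0.5, -4.0]
gripper_width: 0.0219
gripper_force: 44.9
```

Run:
```python
from h import *
s=r.get_state();print(s['time_s'],s['tcp_pos'],s['eef_rot'],s['contact_force'],s['moment'])
a=r.capture('scene');b=r.capture('side');cv2.imwrite('pics/sc4.png',a);cv2.imwrite('pics/si4.png',b)
o=np.zeros((600,800,3),'uint8')
o[:,:400]=cv2.resize(a[110:200,250:310],(400,600),interpolation=cv2.INTER_CUBIC)
o[:,400:]=cv2.resize(b[210:300,285:345],(400,600),interpolation=cv2.INTER_CUBIC)
cv2.imwrite('pics/c4.png',o)
```

```text
13.225 [0.57277847 0.24905161 0.25075414] [1.79980722e+02 4.48117514e-02 1.31307288e+01] [-0.73952312  0.4828662  -4.04458359] [-0.03603303  0.0483212   0.03880975]
```

View pics/c4.png

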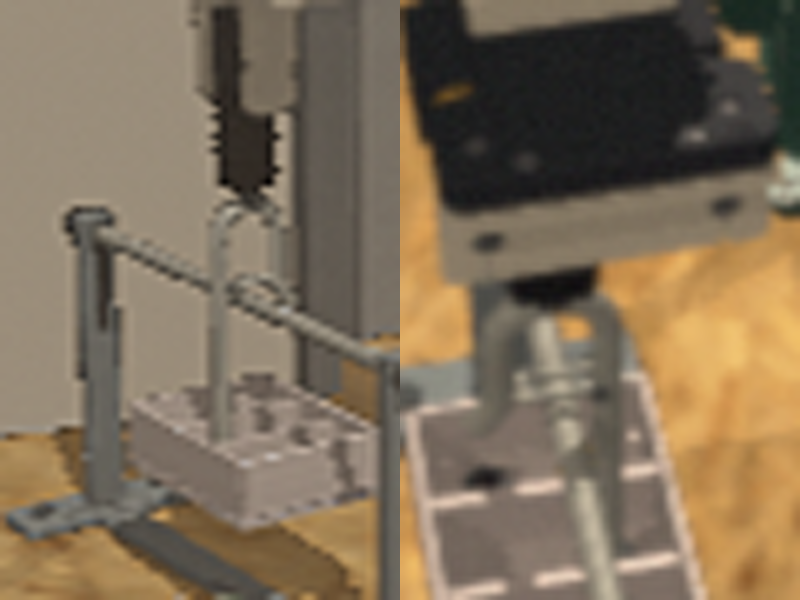

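The bar is in the throat between nose and spine, just below the gate. I'll press down in small steps.

{"api": "jog_arm", "payload": {
  "deltas": [
    [[-1,0,0,-0.3,0],[-1,0,0,-0.3,0],[-1,0,0,-0.3,0],[-1,0,0,-0.3,0],[-1,0,0,0,0]]
  ]
}}

```text
time_s: 13.95
tcp_pos: [0.5726, 0.249, 0.2391]
eef_rot: [180.0, 0.0, 13.1]
contact_force: [-1.5, -0.2, 0.4]
gripper_width: 0.0216
gripper_force: 44.9
```

{"api": "jog_arm", "payload": {
  "deltas": [
    [[-1,0,0,-0.3,0],[-1,0,0,-0.3,0],[-1,0,0,-0.3,0],[-1,0,0,0,0]]
  ]
}}

```text
time_s: 14.45
tcp_pos: [0.5722, 0.2489, 0.2291]
eef_rot: [180.0, 0.1, 13.1]
contact_force: [-3.4, -0.7, -3.8]
gripper_width: 0.0218
gripper_force: 44.9
```

{"api": "jog_arm", "payload": {
  "deltas": [
    [[-1,0,0,-0.3,0],[-1,0,0,-0.3,0],[-1,0,0,-0.2,0],[-1,0,0,0,0]]
  ]
}}

```text
time_s: 14.95
tcp_pos: [0.5727, 0.2491, 0.2218]
eef_rot: [180.0, 0.0, 13.1]
contact_force: [-2.3, -1.5, -3.1]
gripper_width: 0.0213
gripper_force: 44.9
```

{"api": "jog_arm", "payload": {
  "deltas": [
    [[-1,0,0,-0.2,0],[-1,0,0,-0.2,0],[-1,0,0,-0.2,0],[-1,0,0,0,0]]
  ]
}}

```text
time_s: 15.45
tcp_pos: [0.5734, 0.2493, 0.216]
eef_rot: [-180.0, -0.0, 13.1]
contact_force: [1.2, 0.2, -4.1]
gripper_width: 0.0214
gripper_force: 44.9
```

{"api": "jog_arm", "payload": {
  "deltas": [
    [[-1,0,0,-0.2,0],[-1,0,0,-0.2,0],[-1,0,0,0,0]]
  ]
}}

```text
time_s: 15.82
tcp_pos: [0.5732, 0.2493, 0.2123]
eef_rot: [-180.0, -0.0, 13.1]
contact_force: [-0.5, 1.3, -3.8]
gripper_width: 0.0216
gripper_force: 44.9
```

{"api": "jog_arm", "payload": {
  "deltas": [
    [[-1,0,0,-0.1,0],[-1,0,0,-0.1,0],[-1,0,0,0,0]]
  ]
}}

```text
time_s: 16.2
tcp_pos: [0.5737, 0.2494, 0.2118]
eef_rot: [-180.0, -0.1, 13.2]
contact_force: [-1.0, -0.4, 4.3]
gripper_width: 0.0216
gripper_force: 45.0
```

{"api": "jog_arm", "payload": {
  "deltas": [
    [[-1,0,0,-0.1,0],[-1,0,0,0,0]]
  ]
}}

```text
time_s: 16.45
tcp_pos: [0.574, 0.2495, 0.2116]
eef_rot: [-180.0, -0.2, 13.2]
contact_force: [-1.2, -0.6, 8.6]
gripper_width: 0.0212
gripper_force: 45.0
```

{"api": "jog_arm", "payload": {
  "deltas": [
    [[-1,0,0,-0.05,0],[-1,0,0,0,0],[-1,0,0,0,0]]
  ]
}}

```text
time_s: 16.82
tcp_pos: [0.5741, 0.2495, 0.2116]
eef_rot: [-180.0, -0.2, 13.2]
contact_force: [-2.8, -0.4, 11.4]
gripper_width: 0.0218
gripper_force: 45.0
```

Run:
```python
from h import *
s=r.get_state();print(s['time_s'],s['tcp_pos'],s['eef_rot'],s['contact_force'],s['moment'])
a=r.capture('scene');b=r.capture('side');cv2.imwrite('pics/sc5.png',a);cv2.imwrite('pics/si5.png',b)
o=np.zeros((600,800,3),'uint8')
o[:,:400]=cv2.resize(a[120:195,260:310],(400,600),interpolation=cv2.INTER_CUBIC)
o[:,400:]=cv2.resize(b[220:310,285:345],(400,600),interpolation=cv2.INTER_CUBIC)
cv2.imwrite('pics/c5.png',o)
```

```text
16.825 [0.57411971 0.24950683 0.21156484] [-179.97420508   -0.22753046   13.17245494] [-2.76592555 -0.44819915 11.37707374] [-0.30810402  1.16099207  0.00516503]
```

View pics/c5.png

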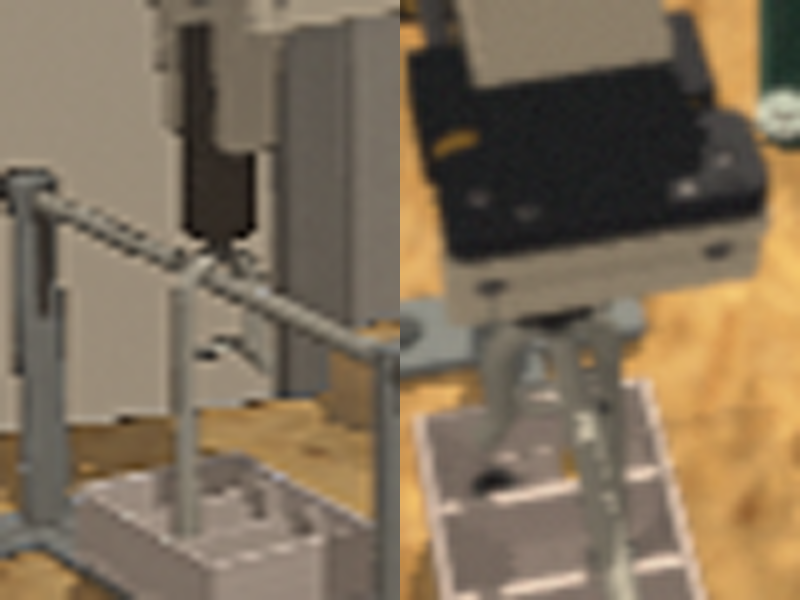

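The wire gate shows shut below the bar at (200–270, 345) in the left crop, and the bar sits at the crown under about 15 N. Now the light upward tug.

{"api": "jog_arm", "payload": {
  "deltas": [
    [[-1,0,0,0.4,0],[-1,0,0,0.4,0],[-1,0,0,0.4,0],[-1,0,0,0.4,0],[-1,0,0,0.3,0],[-1,0,0,0,0]]
  ]
}}

```text
time_s: 17.68
tcp_pos: [0.5731, 0.2493, 0.228]
eef_rot: [-180.0, -0.0, 13.1]
contact_force: [0.4, 0.2, -4.4]
gripper_width: 0.0216
gripper_force: 44.9
```

{"api": "jog_arm", "payload": {
  "deltas": [
    [[-1,0,0,0.1,0],[-1,0,0,0.1,0],[-1,0,0,0,0]]
  ]
}}

```text
time_s: 18.05
tcp_pos: [0.573, 0.2492, 0.2298]
eef_rot: [-180.0, -0.0, 13.1]
contact_force: [-0.9, -1.0, -4.5]
gripper_width: 0.0213
gripper_force: 44.9
```

{"api": "jog_arm", "payload": {
  "deltas": [
    [[-1,0,0,0.1,0],[-1,0,0,0.1,0],[-1,0,0,0,0]]
  ]
}}

```text
time_s: 18.42
tcp_pos: [0.5731, 0.2492, 0.2319]
eef_rot: [-180.0, -0.0, 13.1]
contact_force: [-0.5, -0.3, -3.4]
gripper_width: 0.021
gripper_force: 44.9
```

{"api": "jog_arm", "payload": {
  "deltas": [
    [[-1,0,0,0.1,0],[-1,0,0,0.1,0],[-1,0,0,0,0]]
  ]
}}

```text
time_s: 18.8
tcp_pos: [0.5731, 0.2492, 0.2339]
eef_rot: [-180.0, -0.0, 13.1]
contact_force: [-0.2, -0.0, -3.6]
gripper_width: 0.0217
gripper_force: 44.9
```

{"api": "jog_arm", "payload": {
  "deltas": [
    [[-1,0,0,0.1,0],[-1,0,0,0,0]]
  ]
}}

```text
time_s: 19.05
tcp_pos: [0.5728, 0.2492, 0.2344]
eef_rot: [180.0, 0.0, 13.1]
contact_force: [-0.1, -0.2, -5.9]
gripper_width: 0.0218
gripper_force: 44.9
```

{"api": "jog_arm", "payload": {
  "deltas": [
    [[-1,0,0,0.1,0],[-1,0,0,0,0]]
  ]
}}

```text
time_s: 19.3
tcp_pos: [0.5725, 0.2491, 0.2348]
eef_rot: [180.0, 0.1, 13.1]
contact_force: [0.5, -0.2, -10.5]
gripper_width: 0.0214
gripper_force: 44.9
```

The gate holds: a net pull of about 6–7 N with no further rise. Lowering back down.

{"api": "jog_arm", "payload": {
  "deltas": [
    [[-1,0,0,-0.4,0],[-1,0,0,-0.4,0],[-1,0,0,-0.4,0],[-1,0,0,-0.4,0],[-1,0,0,-0.4,0],[-1,0,0,-0.2,0],[-1,0,0,0,0]]
  ]
}}

```text
time_s: 20.18
tcp_pos: [0.573, 0.2491, 0.2136]
eef_rot: [180.0, 0.0, 13.1]
contact_force: [-0.6, -0.5, -3.9]
gripper_width: 0.021
gripper_force: 44.9
```

{"api": "jog_arm", "payload": {
  "deltas": [
    [[-1,0,0,-0.1,0],[-1,0,0,0,0]]
  ]
}}

```text
time_s: 20.42
tcp_pos: [0.573, 0.2492, 0.2128]
eef_rot: [-180.0, -0.0, 13.1]
contact_force: [-0.0, 0.5, -3.6]
gripper_width: 0.0218
gripper_force: 44.9
```

{"api": "jog_arm", "payload": {
  "deltas": [
    [[-1,0,0,-0.08,0],[-1,0,0,0,0],[-1,0,0,0,0]]
  ]
}}

```text
time_s: 20.8
tcp_pos: [0.5731, 0.2492, 0.2121]
eef_rot: [-180.0, -0.0, 13.1]
contact_force: [-0.4, 1.2, -2.7]
gripper_width: 0.0218
gripper_force: 44.9
```

{"api": "jog_arm", "payload": {
  "deltas": [
    [[-1,0,0,-0.04,0],[-1,0,0,0,0],[-0.45,0,0,0,0],[-0.4,0,0,0,0],[-0.3,0,0,0,0],[0,0,0,0,0],[0,0,0,0,0],[0,0,0,0,0]]
  ]
}}

```text
time_s: 21.8
tcp_pos: [0.573, 0.2492, 0.2116]
eef_rot: [180.0, 0.0, 13.1]
contact_force: [0.2, -0.6, 0.5]
gripper_width: 0.0436
gripper_force: 0.0
```

{"api": "jog_arm", "payload": {
  "deltas": [
    [[0.1,0,0,0.5,0],[0.1,0,0,1.5,0],[0.1,0,0,2.5,0],[0.1,0,0,3,0],[0.1,0,0,3,0],[0.1,0,0,2,0],[0.1,0,0,0,0],[0.1,0,0,0,0]]
  ]
}}

```text
time_s: 22.8
tcp_pos: [0.5727, 0.2491, 0.3364]
eef_rot: [-180.0, 0.0, 13.1]
contact_force: [-0.1, 0.7, -0.5]
gripper_width: 0.0479
gripper_force: 0.0
```

{"api": "jog_arm", "payload": {
  "deltas": [
    [[0.1,0,0,0,0],[0.1,0,0,0,0],[0.1,0,0,0,0],[0.1,0,0,0,0],[0.1,0,0,0,0],[0.1,0,0,0,0],[0.1,0,0,0,0],[0.1,0,0,0,0]]
  ]
}}

```text
time_s: 23.8
tcp_pos: [0.573, 0.2492, 0.3366]
eef_rot: [180.0, -0.0, 13.1]
contact_force: [0.1, -0.1, -0.5]
gripper_width: 0.048
gripper_force: 0.0
```

Run:
```python
from h import *
a=r.capture('scene');b=r.capture('side')
for _ in range(6): c=r.capture('scene');d=r.capture('side')
print(cv2.absdiff(a,c)[120:240,250:330].max(),cv2.absdiff(b,d)[200:320,280:360].max(),r.get_state()['contact_force'])
o=np.zeros((600,800,3),'uint8')
o[:,:400]=cv2.resize(c[105:210,250:320],(400,600),interpolation=cv2.INTER_CUBIC)
o[:,400:]=cv2.resize(d[210:330,275:355],(400,600),interpolation=cv2.INTER_CUBIC)
cv2.imwrite('pics/c6.png',o)
```

```text
5 13 [-0.50510298 -0.43528955 -0.22140206]
```

View pics/c6.png

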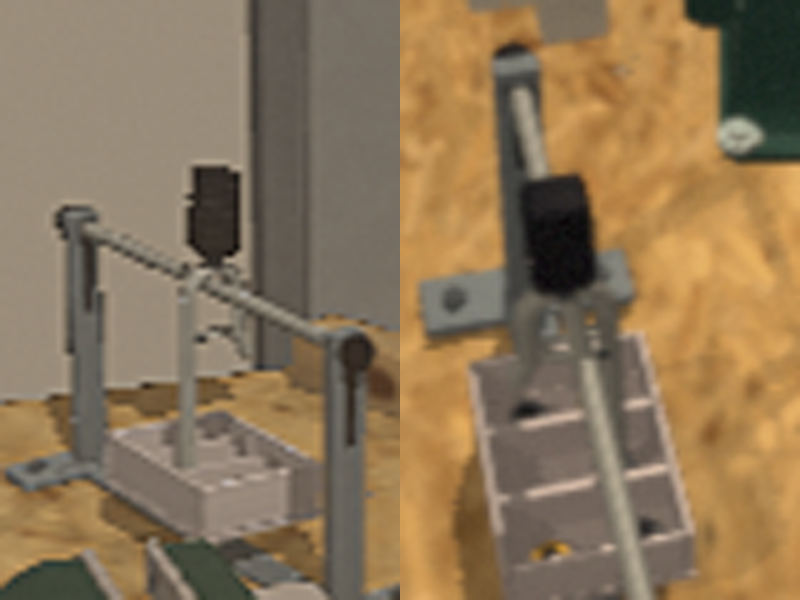

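The caddy hangs from the bar with the gate shut beneath it. It's all but still, so I'll wait a little longer and then hand in.

{"api": "jog_arm", "payload": {
  "deltas": [
    [[0.1,0,0,0,0],[0.1,0,0,0,0],[0.1,0,0,0,0],[0.1,0,0,0,0],[0.1,0,0,0,0],[0.1,0,0,0,0],[0.1,0,0,0,0],[0.1,0,0,0,0]]
  ]
}}

```text
time_s: 25.5
tcp_pos: [0.573, 0.2492, 0.3365]
eef_rot: [180.0, 0.0, 13.1]
contact_force: [0.3, -0.0, 1.2]
gripper_width: 0.0481
gripper_force: 0.0
```

{"api": "jog_arm", "payload": {
  "deltas": [
    [[0.1,0,0,0,0],[0.1,0,0,0,0],[0.1,0,0,0,0],[0.1,0,0,0,0],[0.1,0,0,0,0],[0.1,0,0,0,0],[0.1,0,0,0,0],[0.1,0,0,0,0]]
  ]
}}

```text
time_s: 26.5
tcp_pos: [0.573, 0.2492, 0.3366]
eef_rot: [180.0, 0.0, 13.1]
contact_force: [0.1, -0.9, 0.4]
gripper_width: 0.0481
gripper_force: 0.0
```

Run:
```python
from h import *
b=r.capture('side')
for _ in range(8): d=r.capture('side')
print(cv2.absdiff(b,d)[200:320,280:360].max(), r.get_state()['time_s'])
print(r.close_job())
```

```text
14 26.95
the job is handed in; nothing more can be done
None
```

The caddy hangs on the rail with its gate shut beneath the bar; I pressed it home at about 15 N, tugged it up against the gate at about 6–7 N, let it down and released it, and handed the job in at 27 s (the result was not shown to me).

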